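# Pack the stone samples and clamp the tray stop

### The job

Pack away the floor-stone samples: loosen the clamp knob on the tray's sliding stop, slide the stop well back, lay every stone sample flat in the tray one on top of another and put the wooden cover board on top. Then push the stop up until it holds the stack snug and square against the end fence, tighten the clamp knob fully and let go. Leave the dish, the pineapple ornament and the keepsake box where they are.

Things in the scene. Friction and masses are not known exactly. Their poses are not given: they have to be found in the camera images.
- tray: Wooden sample tray, fixed, maybe turned a little. Origin on the table under the bay's centre; y runs along the tray. Base board 100 (x) by 310 (y -70..240) mm, 12 mm thick. End fence: inner face at y=-50, x -46..46. Four posts beside the bay, inner faces at x=-34 and 34, 12 mm thick, at y -50..-34 and 42..56; between them the sides are open for fingers. Fence and posts reach 64 mm above the table.
- bay (a point): Point on the upper face of the tray's base board (12 mm above the table) at the bay's centre; axes as the tray's. A sample pressed flush against the end fence has its centre at y = 0 of this frame.
- stop (a joint): Stop position along the tray's +y, m: 0 = its face is one sample length (100 mm) from the fence; positive = more open; travel -0.035..0.060. Clamped it resists over 25 N, loose it moves with 2 N. Steel plate 60 mm wide, 10 thick, top 64 above the table; behind it a block 66 long, 60 wide, top 58 above the table, with the clamp knob 42 mm behind the face, by which the stop can be pulled or pushed.
- clamp (a joint): Angle of the clamp knob, rad: 0 = fully tight, 1.5 = fully loose; it loosens anticlockwise seen from above. Below about 0.2 it clamps firmly, above about 0.6 the stop is free. It turns stiffly (about 0.15 to 0.25 N m) and stays where it is left.
- clamp_grip (a point): Point to grip on the clamp knob's black bar grip, on the turning axis, 84 mm above the table. The bar is 44 mm long, 12 mm thick and 30 mm high (66 to 96 mm above the table); it turns with the knob: its long side lies along this point's y axis, which is the tray's y axis when the knob is at 0.
- sample0: Grey-beige limestone floor sample, a plate 60 (x) by 100 (y) by 8 (z) mm, about 120 g. Origin: centre of its underside. Three to five samples are present.
- sample1: Another, the same.
- sample2: Another, the same.
- sample3: Another, the same.
- sample4: Another, the same.
- cover: Pale wooden cover board, 60 (x) by 100 (y) by 8 (z) mm, with a wooden bar handle on top, 44 mm long (y), 12 mm thick (x), 24 mm high (8 to 32 mm above the origin), about 90 g. Origin: centre of its underside.
- pineapple: Pewter pineapple ornament, 68 mm across, 100 mm high, to be left alone. Origin: centre of its underside.
- dish: Brass bowl, 150 mm across, 30 mm high, to be left alone. Origin: centre of its underside.
- keepsake: Wooden keepsake box 100 by 140 by 50 mm, to be left alone. Origin: centre of its underside.
Mind the look-alikes: they are no part of the job. Leave any pink look-alike of the sample0 alone.

How it is judged:
By the outcome, as a careful person would: the job done as asked, in the order asked, and still so for the second after the job is handed in, with the robot touching nothing.
Of sample0, sample1, sample2, sample3, sample4 only 3 to 5 are there at a start; the rules pass over those that are not, and their reading is None.
At some moment in a run one of sample0, sample1, sample2, sample3, sample4, cover may be knocked a few centimetres aside while the robot is not near it.
Once in a run the grip may slacken for a moment while it holds something.
It also fails if it takes over 210 s, if anything falls off the work surface, if the arm or the gripper's body presses on something with over 40 N, if the wrist force passes 120 N, or if a joint passes its speed limit or range.

### The arm

A 6-joint arm with a two-finger parallel gripper is mounted at the origin on the work surface. World frame = base frame: x ahead of the robot, y to its left, z up, the work surface at z = 0. Lengths are in m, angles in rad, forces in N, time in s.
With the tool pointing down it reaches from about 0.3 to 0.825 m from the base axis. Payload 5.4 kg.
Tool frame: the origin (TCP) lies at the very end of the fingers, on their centre line; the grasp point (between the pads) lies 19 mm behind it; z points along the fingers, y is the line along which they close (so a half turn about z gives the same grasp; the last joint's range is limited). The gripper opens to 92 mm and grips with 3 to 60 N. Pads are 20 mm wide; open, the fingers measure 128 mm over their backs; the gripper's body (75 mm by 189 mm) begins 69 mm behind the grasp point.
Start: joints at [-1.394, 0.158, 1.597, -0, 1.386, -0.21], TCP at [0.217, -0.533, 0.215] pointing down, gripper open.
Joint ranges: [-2.91, 2.91], [-0.94, 2.29], [0.18, 2.7], [-1.29, 4.43], [0.17, 2.64], [-3, 3]. Speed limits (rad/s): [2.57, 2.57, 3.14, 3.14, 3.14, 3.14].

### API

Orientations are given as a rotation vector (axis times angle).
In Python, from workcell import bot gives the robot as it stands. Calls block until the motion is done:
- bot.goto(position, orientation): joint-space move of the TCP to a pose.
- bot.line_to(position, rot=None, max_speed=0.15): straight line of the TCP; rot=None keeps the orientation; max_speed is the mean speed in m/s.
- bot.set_joints(angles): joint-space move.
- bot.set_gripper(opening, newtons=None): opening from 0.0 (shut) to 1.0 (fully open); newtons is the grip in N (None keeps the last); returns when the fingers have stopped.
- bot.hold(seconds).
- bot.inverse_kinematics(position, orientation): joint angles nearest the present ones, or None.
- bot.read_camera(name): name is "scene" or "side" or "wrist"; returns a dict with "pixels" (400x640x3 uint8, blue, green, red), "fx", "fy", "cx", "cy" (pixels), "R" (3x3) and "t" (3): a world point X has camera coordinates R X + t. Camera axes: x right, y down, z forward; pixel columns grow to the right and rows downward; lengths in m; the calibration is good to about 2 mm. A picture is of the moment at which its call begins. There is no depth.
A pose or a line that the arm cannot do raises bot.MotionError and nothing moves.
- bot.job_done(): hands the job in; it is judged then, once.
Readings, each from a call of its own:
- bot.current_clock(): time.
- bot.current_joints(): joint angles.
- bot.current_joint_vel(): joint speeds.
- bot.current_effort(): joint torques, N m.
- bot.current_ee_pos(): TCP position.
- bot.current_tool_rot(): TCP orientation.
- bot.current_contact_force(): force on the tool from outside, world axes, zero at the start.
- bot.current_ft_torque(): the same for the moment, N m.
- bot.current_opening(): opening from 0.0 (shut) to 1.0 (fully open).
- bot.current_grip_force(): force on a finger pad.
Only numpy, scipy, OpenCV 4.12 (cv2) and the standard library are available. Lean on these libraries where they do the work, as an engineer would, in place of code of your own. Each camera call takes 0.05 s, during which the arm holds its last target. There are 200 camera calls.

## Working session

There is one attempt and no reset: what is moved stays moved. The work goes in short steps, each a Python script; the robot and the scene stay as the last script left them, time stands still between calls to the robot, and variables do not carry over. Pictures are saved under pics/ and viewed, at most 14 in all, crops included, and the job is handed in when it is done.

```bash
ls; mkdir -p pics
python3 - <<'E'
from workcell import bot
import cv2
for n in ("scene","side","wrist"):
    c=bot.read_camera(n); cv2.imwrite(f"pics/{n}0.png",c["pixels"]); print(n,c["fx"],c["fy"],c["cx"],c["cy"],c["R"],c["t"])
print(bot.current_clock(),bot.current_tool_rot())
E
```

```text
pics
scene 456.1582781923164 456.1582781923164 319.43553235883513 200.5232778222096 [[ 0.90067737  0.43423517  0.0148355 ]
 [ 0.29727847 -0.59098562 -0.74990767]
 [-0.31686872  0.67983514 -0.66137614]] [-0.54705077 -0.1242159   1.77176084]
side 485.0220876658026 485.0220876658026 326.6726797564816 195.0290865425338 [[-0.99750464 -0.07054464  0.0028174 ]
 [-0.03831093  0.50733609 -0.86089626]
 [ 0.05930225 -0.85885595 -0.50877273]] [0.58748928 0.09780103 1.64889411]
wrist 304.9161446920141 304.9161446920141 315.1001708879764 194.08239007516056 [[ 3.77174005e-01 -9.26142092e-01 -7.71348684e-04]
 [-8.85714454e-01 -3.60952872e-01  2.91929666e-01]
 [-2.70646773e-01 -1.09425087e-01 -9.56439478e-01]] [-0.57407932 -0.03312031  0.39190146]
0.15 [-3.08158354e+00 -6.03471380e-01  2.32447228e-05]
```

View pics/scene0.png

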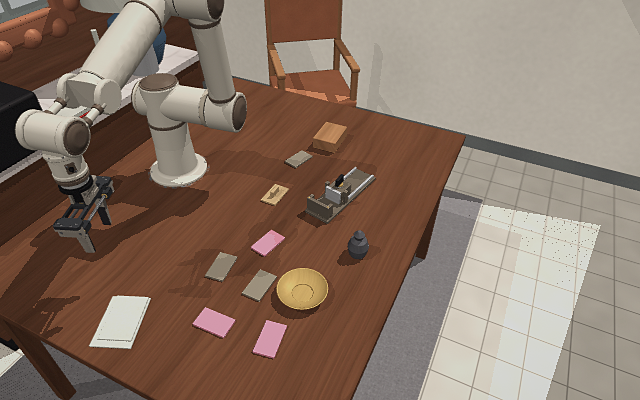

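View pics/side0.png

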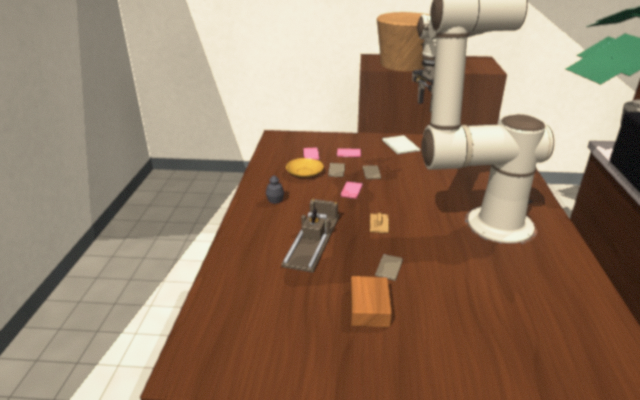

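The scene view shows three grey samples at (298,158), (221,266) and (259,285), and the cover with its handle at (275,194). Pink look-alikes are at (268,243), (214,321) and (270,338), and white paper at (120,320). The tray is at (340,195), with its fence end near (320,208), the knob at (338,181), the pineapple at (358,245), the dish at (302,290) and the box at (330,137). The side view agrees: grey at (389,266), (372,172) and (337,170), cover at (379,223).

```bash
cat > h.py <<'E'
from workcell import bot
import numpy as np, cv2
from scipy.spatial.transform import Rotation as Rn
def K(c): return np.array([[c["fx"],0,c["cx"]],[0,c["fy"],c["cy"]],[0,0,1.]])
def snap(name, f=None):
    c=bot.read_camera(name)
    if f: cv2.imwrite(f"pics/{f}.png",c["pixels"])
    return c
def on_plane(c,uv,z):
    uv=np.atleast_2d(np.array(uv,float)); d=np.c_[uv,np.ones(len(uv))]@np.linalg.inv(K(c)).T@c["R"]
    o=-c["R"].T@c["t"]; return o+d*((z-o[2])/d[:,2])[:,None]
def tri(c1,p1,c2,p2):
    P=[K(c)@np.c_[c["R"],c["t"]] for c in (c1,c2)]
    X=cv2.triangulatePoints(P[0],P[1],np.array(p1,float).reshape(2,1),np.array(p2,float).reshape(2,1))[:,0]
    return X[:3]/X[3]
def proj(c,X):
    X=np.atleast_2d(X)@c["R"].T+c["t"]; x=X@K(c).T; return x[:,:2]/x[:,2:]
def down(yaw):  # tool z down; tool y (closing) along world angle yaw
    y=np.array([np.cos(yaw),np.sin(yaw),0]); z=np.array([0,0,-1.]); x=np.cross(y,z)
    return Rn.from_matrix(np.c_[x,y,z]).as_rotvec()
E
python3 - <<'E'
from h import *
s=bot.read_camera("scene");d=bot.read_camera("side");w=bot.read_camera("wrist")
for n,a,b,z in [("A",(298,158),(389,266),.008),("B",(221,266),(372,172),.008),("C",(259,285),(337,170),.008),("cover",(275,194),(379,223),.01),("pink",(268,243),(352,190),.008),("dish",(302,290),(305,168),.015),("pine",(358,245),(275,190),.05),("knob",(338,181),(314,213),.09),("box",(330,137),(370,300),.03)]:
    print(n,tri(s,a,d,b).round(3),on_plane(s,a,z)[0,:2].round(3))
print("tray fence end",on_plane(s,[(308,212),(330,219),(375,178)],.02).round(3))
T=Rn.from_rotvec(bot.current_tool_rot()).as_matrix();p=np.array(bot.current_ee_pos())
print("cam in tool",T.T@(-w["R"].T@w["t"]-p),"\n",T.T@w["R"].T)
E
```

```text
A [0.385 0.263 0.006] [0.386 0.261]
B [ 0.431 -0.337  0.003] [ 0.436 -0.34 ]
C [ 0.573 -0.347  0.002] [ 0.579 -0.351]
cover [0.41  0.033 0.004] [0.416 0.026]
pink [ 0.509 -0.187  0.001] [ 0.516 -0.193]
dish [ 0.702 -0.319  0.02 ] [ 0.703 -0.315]
pine [ 0.786 -0.1    0.04 ] [ 0.792 -0.109]
knob [0.623 0.112 0.085] [0.627 0.106]
box [0.445 0.434 0.024] [0.45  0.426]
tray fence end [[ 0.571 -0.015  0.02 ]
 [ 0.653 -0.013  0.02 ]
 [ 0.711  0.265  0.02 ]]
cam in tool [ 0.08267214 -0.0003863  -0.17019478] 
 [[-6.18067649e-05 -9.56351554e-01 -2.92218585e-01]
 [ 9.99999797e-01 -2.44456811e-04  5.88531693e-04]
 [-6.34278023e-04 -2.92218490e-01  9.56351375e-01]]
```

```bash
python3 - <<'E'
from h import *
import pickle
out={}
for n,p,y in [("w1",(0.50,-0.28,.26),-0.2),("w2",(0.58,0.0,.26),-0.2),("w3",(0.58,0.12,.26),-0.2),("w4",(0.42,0.15,.26),-0.2)]:
    try: bot.goto(p,down(y))
    except bot.MotionError as e: print(n,e); continue
    bot.hold(.2); out[n]=snap("wrist",n); print(n,bot.current_clock(),np.round(bot.current_joints(),2))
pickle.dump(out,open("w.pkl","wb"))
E
python3 -c "
import cv2,numpy as np
I=[cv2.imread(f'pics/w{i}.png') for i in (1,2,3,4)]
cv2.imwrite('pics/m1.png',cv2.resize(np.vstack([np.hstack(I[:2]),np.hstack(I[2:])]),(800,500)))"
```

```text
w1 1.975 [-0.72  0.13  1.54 -0.    1.47 -0.52]
w2 3.3417 [-0.21  0.14  1.52 -0.    1.47 -0.01]
w3 4.1417 [-0.    0.18  1.49 -0.    1.48  0.2 ]
w4 5.0833 [ 0.07 -0.22  1.87 -0.    1.48  0.27]
```

View pics/m1.png

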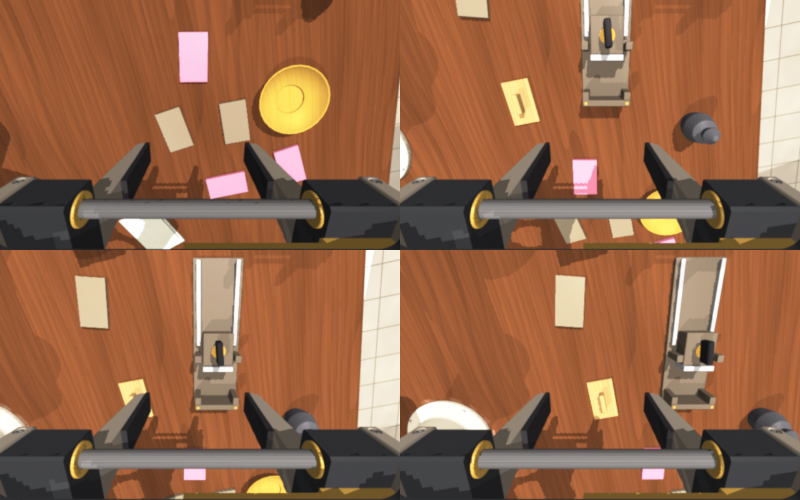

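View pics/w3.png

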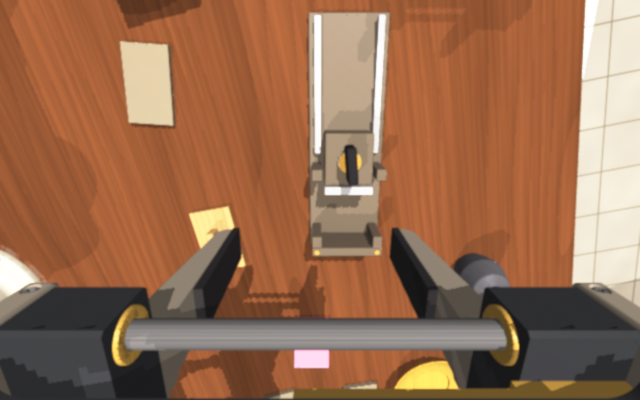

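The wrist views confirm it. Grey samples are in w1 (278,208) and (376,194) and in w4 (270,82). The cover with its bar is in w4 (323,237) and w2 (192,163). Pink plates are clearly distinct. The tray's fence is nearest the camera bottom, and the knob bar in w3 is at (350,165). Next I'll segment the plates and zoom on the tray corners.

```bash
cat >> h.py <<'E'
def plate(c,seed,z,tol=22):
    """world rect of the plate's top face around seed: centre, angle of long side, dims"""
    im=cv2.cvtColor(cv2.GaussianBlur(c["pixels"],(3,3),0),cv2.COLOR_BGR2LAB); m=np.zeros((402,642),np.uint8)
    cv2.floodFill(im,m,tuple(int(v) for v in seed),0,(tol*2,tol//2,tol//2),(tol*2,tol//2,tol//2),4|(255<<8)|cv2.FLOODFILL_FIXED_RANGE|cv2.FLOODFILL_MASK_ONLY)
    m=cv2.morphologyEx(m[1:-1,1:-1],cv2.MORPH_OPEN,np.ones((3,3)))
    k=max(cv2.findContours(m,cv2.RETR_EXTERNAL,cv2.CHAIN_APPROX_NONE)[0],key=cv2.contourArea)[:,0]
    P=on_plane(c,k,z)[:,:2]*1000
    (x,y),(a,b),t=cv2.minAreaRect(P.astype(np.float32))
    if a<b: a,b,t=b,a,t+90
    t=np.radians(t); t=(t+np.pi/2)%np.pi-np.pi/2
    return np.array([x,y])/1000,t,(round(a,1),round(b,1)),k.mean(0)
E
python3 - <<'E'
from h import *
import pickle
W=pickle.load(open("w.pkl","rb"))
for n,w,s in [("B","w1",(278,208)),("C","w1",(376,194)),("A","w4",(270,82)),("A","w3",(148,85)),("cov","w4",(340,235)),("cov","w2",(200,140))]:
    r=plate(W[w],s,.008); print(n,w,r[0].round(4),np.degrees(r[1]).round(1),r[2],r[3].round(1))
cr=[W["w2"]["pixels"][0:250,275:385],W["w3"]["pixels"][0:270,295:405],W["w4"]["pixels"][0:270,425:535]]
cr=[cv2.resize(cv2.copyMakeBorder(c,0,270-len(c),0,0,cv2.BORDER_CONSTANT),None,fx=2.2,fy=2.2,interpolation=cv2.INTER_CUBIC) for c in cr]
cv2.imwrite("pics/t1.png",np.hstack(cr))
E
```

```text
B w1 [ 0.4333 -0.337 ] -82.5 (99.6, 59.6) [278.6 207.1]
C w1 [ 0.5758 -0.3461] 89.4 (100.2, 59.4) [375.8 194.2]
A w4 [0.3857 0.2638] 74.7 (98.8, 60.1) [270.9  81.1]
A w3 [0.3858 0.2637] 74.7 (99.0, 59.3) [146.7  82.6]
cov w4 [0.411  0.0315] 89.4 (98.1, 59.1) [324.3 237.1]
cov w2 [0.4113 0.0311] 89.2 (100.0, 60.0) [192.8 162.4]
```

View pics/t1.png

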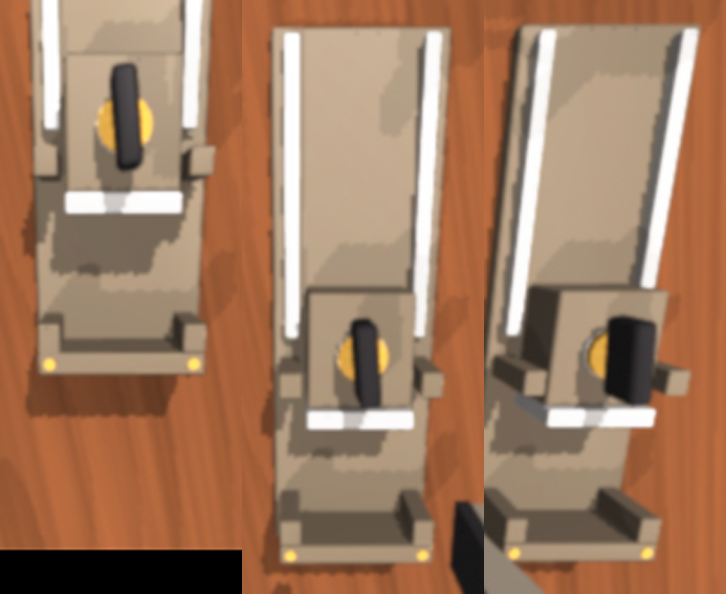

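The crops show the fence with screw heads at the bottom, four posts, the white stop-plate top (w3 crop 307–413, y≈429), and the knob bar nearly parallel to the tray. I'll fit the tray pose from the corners.

```bash
cat > fit.py <<'E'
from h import *
import pickle
from scipy.optimize import least_squares
W=pickle.load(open("w.pkl","rb"))
ox={"w2":(0,275),"w3":(242,295),"w4":(484,425)}
def px(w,p): return np.array([(p[0]-ox[w][0]+.5)/2.2-.5+ox[w][1],(p[1]+.5)/2.2-.5])
np_=[(-46,-34,64),(-34,-34,64),(34,-34,64),(46,-34,64)]; fp=[(-46,42,64),(-34,42,64),(34,42,64),(46,42,64)]; b=[(-50,240,12),(50,240,12)]
obs=[("w3",m,p) for m,p in zip(np_+fp+b,[(281,515),(300,515),(413,515),(432,515),(280,397),(301,397),(420,397),(442,397),(272,29),(450,29)])]
obs+=[("w4",m,p) for m,p in zip(np_[1:]+[fp[1],fp[2],fp[3]]+b,[(526,516),(640,518),(660,518),(546,396),(668,395),(688,395),(519,25),(699,26)])]
obs+=[("w2",m,p) for m,p in zip(np_+fp,[(39,325),(60,325),(183,325),(205,325),(36,177),(58,177),(191,176),(214,176)])]
def wp(q,m): 
    c,s=np.cos(q[2]),np.sin(q[2]); return np.array([q[0]+c*m[0]-s*m[1],q[1]+s*m[0]+c*m[1],m[2]+(q[3] if len(q)>3 else 0)])
def res(q): return np.concatenate([proj(W[w],wp(q,np.array(m)/1000))[0]-px(w,p) for w,m,p in obs])
r=least_squares(res,[.63,.04,-.2,0],loss="soft_l1",f_scale=1.)
print(r.x.round(4),"rms px",np.sqrt(np.mean(r.fun**2)))
print(r.fun.reshape(-1,2).round(1).tolist())
q=r.x[:3]; 
def totray(X): 
    d=X[:2]-q[:2]; c,s=np.cos(q[2]),np.sin(q[2]); return np.array([c*d[0]+s*d[1],-s*d[0]+c*d[1]])*1000
for w,ps in [("w3",[(307,429),(413,429)]),("w2",[(65,213),(182,213)])]:
    print("plate",[totray(on_plane(W[w],px(w,p),.064)[0]).round(1) for p in ps])
for w,ps in [("w3",[(362,321),(370,408)]),("w2",[(124,65),(129,169)])]:
    print("bar",[totray(on_plane(W[w],px(w,p),.096)[0]).round(1) for p in ps])
k=tri(W["w3"],px("w3",(366,364)),W["w2"],px("w2",(126.5,117)));print("bar top tri",totray(k).round(1),k.round(4))
np.save("tray.npy",q)
E
python3 fit.py
```

```text
[ 0.6106  0.0573 -0.1993 -0.0032] rms px 0.8465195291514039
[[-0.1, 2.2], [0.3, 2.2], [0.4, 2.0], [0.8, 2.0], [0.0, 0.1], [0.1, 0.1], [0.4, -0.0], [0.0, -0.1], [-0.1, -0.2], [0.8, -0.4], [0.1, 0.6], [-0.3, -0.4], [-0.3, -0.4], [-1.6, -0.6], [-2.6, -0.2], [-2.1, -0.3], [0.3, 0.3], [0.3, -0.3], [-0.1, -0.4], [0.3, -0.5], [0.6, -0.6], [0.5, -0.7], [-0.3, -0.1], [0.2, -0.1], [-0.4, 0.2], [-0.3, 0.1]]
plate [array([-30.7,  24.1]), array([29.9, 23.9])]
plate [array([-30.8,  24.1]), array([30.1, 23.9])]
bar [array([-4.7, 90.1]), array([ 0.8, 45.3])]
bar [array([-2.5, 86.7]), array([ 0.4, 43.2])]
bar top tri [-0.8 66.6] [0.623  0.1227 0.0871]
```

The tray fit is good: 0.85 px rms, height error 3 mm, plate width 60.6 mm, and the stop at −26 mm. Now I'll loosen the knob and slide the stop back.

```bash
cat >> h.py <<'E'
Q=np.load("tray.npy")
def tw(x,y,z):
    c,s=np.cos(Q[2]),np.sin(Q[2]); return np.array([Q[0]+c*x-s*y,Q[1]+s*x+c*y,z])
def totray(X):
    d=np.array(X)[:2]-Q[:2]; c,s=np.cos(Q[2]),np.sin(Q[2]); return np.array([c*d[0]+s*d[1],-s*d[0]+c*d[1]])
def rep(m): print(m,"t",round(bot.current_clock(),1),"F",np.round(bot.current_contact_force(),1),"Mz",np.round(bot.current_ft_torque()[2],2),"grip",round(bot.current_grip_force(),1),"op",round(bot.current_opening(),3),"z",round(bot.current_ee_pos()[2],4),flush=True)
E
python3 - <<'E'
from h import *
r=down(Q[2]+.05)
bot.set_gripper(.5)
bot.goto(tw(0,.066,.15),r); bot.line_to(tw(0,.066,.066)); rep("down")
bot.set_gripper(0,60); rep("grip")
j=np.array(bot.current_joints())
for k in range(1,8):
    j2=j.copy(); j2[5]-=.2*k; bot.set_joints(j2); rep(k)
p=np.array(bot.current_ee_pos()); d=tw(0,1,0)-tw(0,0,0)
for f in (.25,.5,.75,1):
    bot.line_to(p+d*.078*f,max_speed=.05); rep("slide")
c=snap("wrist","k1")
E
```

```text
down t 7.5 F [ 1.  -0.4  1.2] Mz 0.01 grip 0.0 op 0.498 z 0.0675
grip t 8.1 F [-4.   0.3  4.6] Mz 0.14 grip 59.8 op 0.122 z 0.0663
1 t 8.4 F [-1.4 -0.2  2. ] Mz 0.13 grip 59.8 op 0.126 z 0.0663
2 t 8.8 F [0.5 1.  0.4] Mz 0.17 grip 59.8 op 0.124 z 0.0663
3 t 9.1 F [-0.7  0.7 -0.1] Mz 0.13 grip 59.8 op 0.122 z 0.0663
4 t 9.4 F [ 1.6  1.2 -0.7] Mz 0.17 grip 59.8 op 0.125 z 0.0662
5 t 9.7 F [ 1.8  1.3 -0.4] Mz 0.1 grip 59.8 op 0.124 z 0.0663
6 t 10.0 F [ 2.1  1.1 -2.2] Mz 0.15 grip 59.8 op 0.128 z 0.0663
7 t 10.3 F [ 2.1  0.4 -1.5] Mz 0.12 grip 59.8 op 0.126 z 0.0663
slide t 10.8 F [ 2.9  0.8 -1.4] Mz -0.17 grip 59.9 op 0.131 z 0.0663
slide t 11.4 F [ 2.8  1.4 -2. ] Mz -0.13 grip 59.9 op 0.129 z 0.0663
slide t 11.9 F [ 2.8  1.1 -2. ] Mz -0.15 grip 59.9 op 0.126 z 0.0663
slide t 12.5 F [ 2.1  2.1 -0.9] Mz -0.18 grip 59.9 op 0.126 z 0.0663
```

The stop slid at about 2 N, so the clamp is loose. Next, pick and place the samples with a wrist check before each one.

```bash
cat >> h.py <<'E'
def measure(xy,t,off=(0,0),tag=None):
    """hover over the expected plate, segment it, return refreshed centre and long-side angle"""
    yaw=(t+np.pi)%np.pi-np.pi/2
    bot.goto([xy[0],xy[1],.2],down(yaw)); bot.hold(.3)
    c=snap("wrist",tag); s=proj(c,[xy[0]+off[0],xy[1]+off[1],.008])[0]
    r=plate(c,s,.008); print("meas",r[0].round(4),np.degrees(r[1]).round(1),r[2])
    assert abs(r[2][0]-100)<4 and abs(r[2][1]-60)<4, "bad plate"
    return r[0],r[1]
def pick(xy,t,along=0.,z=.002,op=.75,N=40):
    yaw=(t+np.pi)%np.pi-np.pi/2; u=np.array([-np.sin(yaw),np.cos(yaw)])
    g=np.array(xy)+u*along
    bot.set_gripper(op); bot.goto([g[0],g[1],.12],down(yaw)); bot.line_to([g[0],g[1],.03]); bot.line_to([g[0],g[1],z],max_speed=.04); bot.hold(.2); rep("at")
    bot.set_gripper(0,N); rep("closed"); bot.line_to([g[0],g[1],.15]); rep("lifted")
def place(n,along=0.,z=.002,y=.003,op=.75):
    bot.goto(tw(0,y+along,.18),down(Q[2])); rep("over"); zt=.012+.008*n+z
    bot.line_to(tw(0,y+along,zt+.02)); bot.line_to(tw(0,y+along,zt+.001),max_speed=.03); bot.hold(.2); rep("low")
    bot.set_gripper(op); bot.hold(.2); bot.line_to(tw(0,y+along,.18)); rep("away")
E
python3 - <<'E'
from h import *
bot.set_gripper(.45); p=np.array(bot.current_ee_pos()); bot.line_to(p+[0,0,.1]); bot.set_gripper(.75)
xy,t=measure((.4333,-.337),np.radians(-82.5),tag="pB")
pick(xy,t); place(0)
bot.goto(tw(0,-.02,.22),down(Q[2])); bot.hold(.2); c=snap("wrist","aB")
E
```

```text
meas [ 0.4336 -0.3365] -82.5 (98.1, 59.2)
at t 19.4 F [-0.6  0.5 -0.2] Mz -0.01 grip 0.0 op 0.746 z 0.0023
closed t 19.7 F [-0.1  0.3  1.1] Mz 0.03 grip 40.0 op 0.646 z 0.0022
lifted t 20.8 F [-0.6  0.  -2.3] Mz 0.01 grip 40.0 op 0.644 z 0.1487
over t 22.4 F [-0.4 -0.5 -2.1] Mz -0.0 grip 40.0 op 0.646 z 0.1797
low t 24.5 F [ 1.   0.3 -1.6] Mz 0.04 grip 40.0 op 0.648 z 0.0151
away t 26.3 F [-0.4 -0.3 -0. ] Mz 0.02 grip 0.0 op 0.753 z 0.1787
```

```bash
python3 -c "
import cv2,numpy as np
cv2.imwrite('pics/m2.png',cv2.resize(np.hstack([cv2.imread('pics/pB.png')[:, 120:520],cv2.imread('pics/aB.png')[:,120:520]]),(800,400)))"
```

```text
(no output)
```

View pics/m2.png

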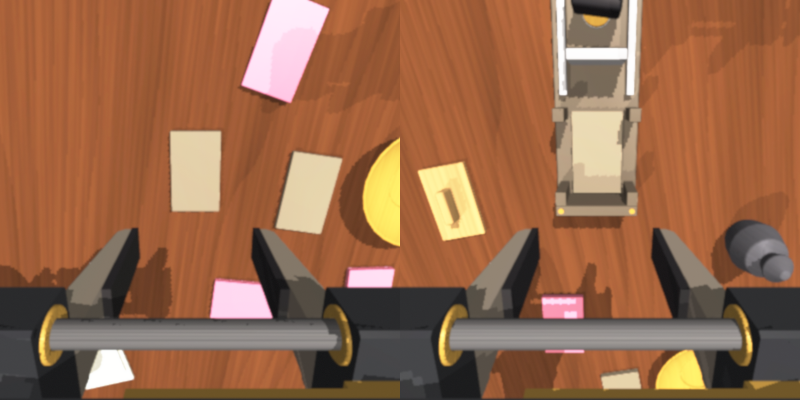

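Left panel: sample B centred at (195,170), with C beside the dish at (308,193). Right panel: B lies flat and square in the bay at (597,150), with the stop well back at (600,53). Now C, gripped off-centre away from the dish, then A.

```bash
python3 - <<'E'
from h import *
xy,t=measure((.5758,-.3461),np.radians(89.4))
pick(xy,t,along=-.02,op=.74); place(1,along=-.02)
xy,t=measure((.3857,.2637),np.radians(74.7),tag="pA")
pick(xy,t); place(2)
bot.goto(tw(0,-.02,.22),down(Q[2])); bot.hold(.2); c=snap("wrist","aA"); snap("scene","sA")
E
python3 -c "
import cv2,numpy as np
cv2.imwrite('pics/m3.png',cv2.resize(np.hstack([cv2.imread('pics/sA.png')[100:400,130:430],cv2.imread('pics/aA.png')[0:300,140:500]]),(800,364)))"
```

```text
meas [ 0.5757 -0.346 ] 89.3 (99.6, 59.5)
at t 31.1 F [ 0.1  0.5 -0.4] Mz 0.01 grip 0.0 op 0.737 z 0.0024
closed t 31.4 F [-0.9 -0.8  1.1] Mz -0.01 grip 40.0 op 0.639 z 0.0022
lifted t 32.5 F [ 1.2 -0.5 -0.6] Mz -0.01 grip 40.0 op 0.649 z 0.1484
over t 34.0 F [-0.4  0.6 -0.5] Mz 0.02 grip 40.0 op 0.645 z 0.1798
low t 36.1 F [-0.2  0.3 -2.8] Mz 0.02 grip 40.0 op 0.64 z 0.0231
away t 37.8 F [-0.4 -0.3  0.5] Mz 0.05 grip 0.0 op 0.752 z 0.1787
meas [0.386 0.264] 74.6 (99.3, 59.5)
at t 41.8 F [ 0.5  0.1 -0.4] Mz 0.02 grip 0.0 op 0.749 z 0.0023
closed t 42.1 F [0.4 0.6 1.4] Mz -0.04 grip 40.0 op 0.644 z 0.0021
lifted t 43.2 F [-0.4 -0.1 -0.9] Mz 0.03 grip 40.0 op 0.645 z 0.1488
over t 44.4 F [ 0.1  0.6 -1.3] Mz -0.03 grip 40.0 op 0.648 z 0.1795
low t 46.4 F [ 0.8  0.4 -1.2] Mz 0.01 grip 40.0 op 0.644 z 0.0312
away t 48.1 F [-0.  -0.2  0.7] Mz 0.01 grip 0.0 op 0.751 z 0.1787
```

View pics/m3.png

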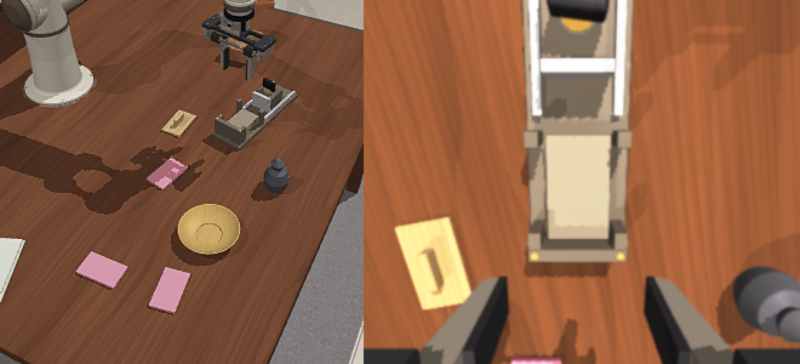

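The scene view shows no grey samples left on the table: all three are in the bay, flat and square in the wrist crop at (580,185). The cover is at (432,263) and undisturbed. Cover next, gripped by its handle.

```bash
python3 - <<'E'
from h import *
xy,t=measure((.411,.0313),np.radians(89.3),off=(.02,0),tag="pC")
pick(xy,t,z=.012,op=.45); place(3,z=.012,op=.4)
bot.goto(tw(0,-.02,.22),down(Q[2])); bot.hold(.2); c=snap("wrist","aC")
bot.goto(tw(0,.05,.25),down(Q[2])); bot.hold(.2); c=snap("wrist","aC2")
E
python3 -c "
import cv2,numpy as np
cv2.imwrite('pics/m4.png',cv2.resize(np.hstack([cv2.imread('pics/aC.png')[0:240,220:420],cv2.imread('pics/aC2.png')[0:240,220:420]]),(800,480),interpolation=cv2.INTER_CUBIC))"
```

```text
meas [0.4388 0.0031] 89.3 (97.4, 58.2)
at t 52.4 F [-0.2  0.2 -0.4] Mz 0.01 grip 0.0 op 0.451 z 0.0122
closed t 53.0 F [ 0.4 -0.2  0.4] Mz 0.02 grip 40.0 op 0.126 z 0.012
lifted t 54.0 F [ 0.1  0.3 -1.5] Mz -0.01 grip 40.0 op 0.128 z 0.1489
over t 54.8 F [-1.   0.3 -1.2] Mz 0.04 grip 40.0 op 0.126 z 0.1786
low t 56.7 F [-0.9 -0.4 -0.4] Mz 0.02 grip 40.0 op 0.126 z 0.0492
away t 58.5 F [ 0.4 -0.1  0.8] Mz 0.01 grip 0.0 op 0.399 z 0.1787
```

View pics/m4.png

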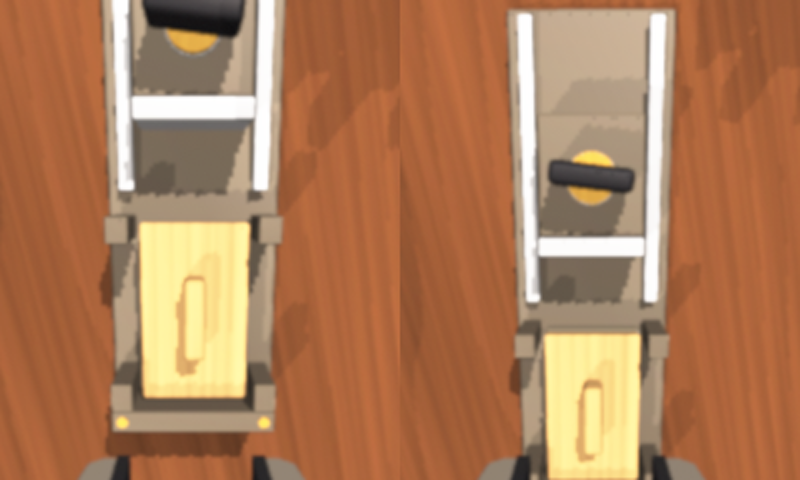

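The cover had been knocked aside to (0.439, 0.003); the re-measure caught that. It now lies squarely on the stack (left crop, handle at (192,320)). The knob bar is crosswise at (590,177). Next: regrip, push snug and tighten.

Run:
```python
from h import *
a=1.45; r=down(Q[2]+a); d=tw(0,1,0)-tw(0,0,0)
bot.set_gripper(.5); bot.goto(tw(0,.144,.15),r); bot.line_to(tw(0,.144,.066)); rep("down")
bot.set_gripper(0,60); rep("grip")
f0=np.array(bot.current_contact_force())@d; print("knob y",totray(bot.current_ee_pos()))
bot.line_to(tw(0,.100,.066),max_speed=.05); rep("near")
y=.100
while y>.086:
    y-=.0005; bot.line_to(tw(0,y,.066),max_speed=.02); bot.hold(.1)
    f=np.array(bot.current_contact_force())@d
    print(round(y,4),totray(bot.current_ee_pos()).round(4),round(f,1))
    if f>14: break
rep("pushed"); snap("wrist","push")
```

```text
down t 61.9 F [0.7 0.1 1. ] Mz 0.03 grip 0.0 op 0.501 z 0.0663
grip t 62.5 F [0.3 0.9 0.9] Mz 0.1 grip 60.0 op 0.128 z 0.0661
knob y [0.00015545 0.1440902 ]
near t 63.5 F [ 0.8 -1.3  2.1] Mz 0.05 grip 60.0 op 0.124 z 0.0661
0.0995 [0.0001 0.0996] -0.4
0.099 [0.0001 0.0993] 1.3
0.0985 [0.0001 0.0986] 1.2
0.098 [0.0001 0.098 ] 1.1
0.0975 [0.0001 0.0975] 1.4
0.097 [0.0001 0.097 ] 0.7
0.0965 [0.0001 0.0965] 0.2
0.096 [0.0001 0.096 ] 1.4
0.0955 [0.0001 0.0955] 1.7
0.095 [0.0001 0.095 ] 1.9
0.0945 [0.0001 0.0948] 4.1
0.094 [0.0001 0.0944] 4.4
0.0935 [0.0001 0.094 ] 5.0
0.093 [0.0001 0.0935] 4.1
0.0925 [0.0001 0.093 ] 4.7
0.092 [0.0001 0.0928] 5.1
0.0915 [0.0001 0.0925] 6.5
0.091 [0.0001 0.0925] 8.1
0.0905 [0.0001 0.0925] 9.0
0.09 [0.0001 0.0925] 11.0
0.0895 [0.0001 0.0925] 12.5
0.089 [0.0001 0.0924] 14.5
pushed t 71.2 F [ 7.7 13.3  1.8] Mz 0.06 grip 60.0 op 0.124 z 0.0661
```

Run:
```python
from h import *
d=tw(0,1,0)-tw(0,0,0)
for a in list(np.arange(1.25,0,-.2))+[0,-.04,-.08,-.12,-.16]:
    bot.goto(tw(0,.089,.066),down(Q[2]+a)); bot.hold(.15); T=Rn.from_rotvec(bot.current_tool_rot()).as_matrix()
    print(round(a,2),"yaw",round(np.arctan2(T[1,1],T[0,1])-Q[2],3),totray(bot.current_ee_pos()).round(4),round(np.array(bot.current_contact_force())@d,1)); rep("")
    if a<0.1 and abs(bot.current_ft_torque()[2])>.6: break
snap("wrist","tight")
```

```text
1.25 yaw 1.249 [0.0001 0.0923] 13.2
 t 71.8 F [ 6.2 12.3  1.3] Mz -0.22 grip 60.0 op 0.127 z 0.0662
1.05 yaw 1.049 [0.0001 0.0922] 12.3
 t 72.2 F [ 6.2 11.3  0.9] Mz -0.16 grip 60.0 op 0.128 z 0.0661
0.85 yaw 0.849 [-0.      0.0921] 12.1
 t 72.7 F [ 4.7 11.4  2.4] Mz -0.21 grip 60.0 op 0.125 z 0.0661
0.65 yaw 0.649 [-0.0001  0.092 ] 12.8
 t 73.1 F [ 6.6 11.7  2.4] Mz -0.17 grip 60.0 op 0.126 z 0.0661
0.45 yaw 0.449 [-0.0002  0.0919] 12.1
 t 73.6 F [ 5.5 11.3  1.9] Mz -0.16 grip 60.0 op 0.128 z 0.0661
0.25 yaw 0.249 [-0.0003  0.0918] 11.9
 t 74.0 F [ 4.4 11.2  3.9] Mz -0.1 grip 60.0 op 0.128 z 0.0661
0.05 yaw 0.05 [-0.0004  0.0918] 12.3
 t 74.5 F [ 4.3 11.7  3.4] Mz -0.1 grip 60.0 op 0.124 z 0.0662
0 yaw -0.0 [-0.0004  0.0918] 12.3
 t 74.9 F [ 3.5 11.8  4.5] Mz -0.05 grip 60.0 op 0.122 z 0.0662
-0.04 yaw -0.038 [-0.0004  0.0918] 11.0
 t 75.3 F [ 4.3 10.4  3.4] Mz 0.84 grip 60.2 op 0.128 z 0.0662
```

The knob has reached its end stop (moment jumped to 0.84 N m at about 0 rad). I'll relax the push, release, retreat and look.

```bash
python3 - <<'E'
from h import *
bot.goto(tw(-.0004,.0918,.066),down(Q[2]-.02)); bot.hold(.2); rep("relax")
bot.set_gripper(.5); bot.hold(.2); rep("open"); bot.line_to(tw(0,.0918,.2)); rep("up")
bot.goto(tw(0,-.01,.25),down(Q[2])); bot.hold(.3); snap("wrist","f1"); 
bot.goto(tw(-.14,.0,.3),down(Q[2])); bot.hold(.3); snap("wrist","f2"); 
bot.goto([.35,-.2,.35],down(Q[2])); bot.hold(.3); snap("scene","f3")
E
python3 -c "
import cv2,numpy as np
a=cv2.imread('pics/f1.png')[0:200,220:420];b=cv2.imread('pics/f2.png')[0:200,300:500];c=cv2.imread('pics/f3.png')[120:370,180:430]
cv2.imwrite('pics/m5.png',np.hstack([cv2.resize(x,(266,266),interpolation=cv2.INTER_CUBIC) if 0 else cv2.resize(x,(264,264),interpolation=cv2.INTER_CUBIC) for x in (a,b,c)]))
cv2.imwrite('pics/m6.png',cv2.resize(a,(600,600),interpolation=cv2.INTER_CUBIC))"
```

```text
relax t 75.8 F [3.5 2.8 5.3] Mz 0.5 grip 60.0 op 0.126 z 0.0662
open t 76.7 F [ 0.1  0.4 -0.1] Mz -0.0 grip 0.0 op 0.498 z 0.066
up t 77.7 F [ 0.5 -0.  -0.1] Mz -0.01 grip 0.0 op 0.501 z 0.1986
```

View pics/m5.png

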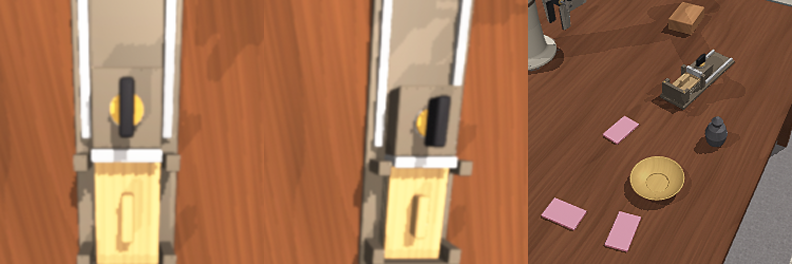

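View pics/m6.png

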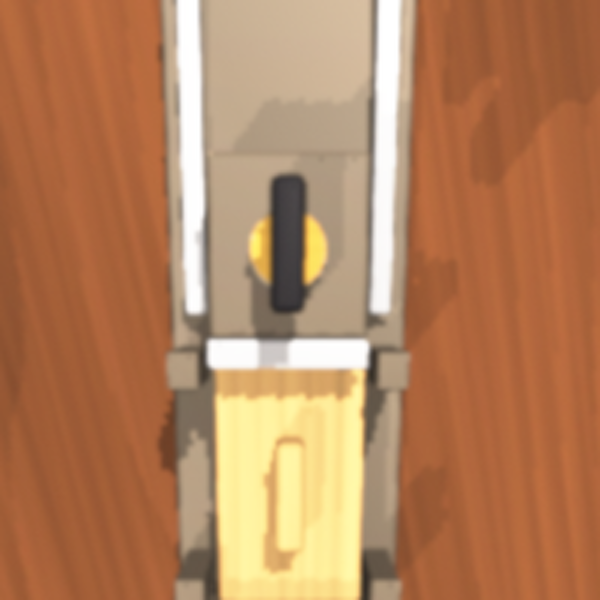

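The stop plate bears on the stack at (288,352), the cover sits square, the knob bar at (288,243) lies along the tray (tight), and the dish, pineapple and box look untouched. I'll hand it in.

```bash
python3 -c "
from workcell import bot
print(bot.current_clock(),bot.job_done())"
```

```text
the job is handed in; nothing more can be done
81.1333 None
```

The job is handed in at 81 s with no verdict returned: all three samples found and the cover are stacked snug against the fence, the stop is up, the clamp is fully tight, and the dish, pineapple and keepsake box were left alone.

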